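# Pack the medicine case under its cantilever tray

## Robot

A 6-joint arm with a two-finger parallel gripper is mounted at the origin on the work surface. World frame = base frame: x ahead of the robot, y to its left, z up, the work surface at z = 0. Lengths are in m, angles in rad, forces in N, time in s.
With the tool pointing down it reaches from about 0.325 to 0.775 m from the base axis. Payload 5.5 kg.
Tool frame: the origin (TCP) lies midway between the tips of the shut fingers; the grasp point (between the pads) lies 19 mm behind it; z points along the fingers, y is the direction in which the jaws open and shut (so a half turn about z gives the same grasp; the last joint's range is limited). The gripper opens to 88 mm and grips with 3 to 60 N. Pads are 20 mm wide; open, the fingers measure 115 mm over their backs; the gripper's body (75 mm by 178 mm) begins 61 mm behind the grasp point.
Start: joints at [-1.352, 0.091, 1.231, -0, 1.82, -0.057], TCP at [0.163, -0.577, 0.223] pointing down, gripper open.
Joint ranges: [-2.87, 2.87], [-0.86, 2.18], [0.17, 2.46], [-1.51, 4.65], [0.06, 2.69], [-2.65, 2.65]. Speed limits (rad/s): [2.57, 2.57, 3.01, 3.14, 3.14, 3.14].

## Interface

Orientations are given as a rotation vector (axis times angle).
In Python, from bench import read_state, read_camera, finish_job gives the robot as it stands.
- The arm moves only by the shell command python3 -m crank 'ROWS' [FORCE]. ROWS is JSON, a list that holds one entry, the list of rows, each a list of 7 numbers: the shift along the world's x, y, z in mm, then the turn, a rotation vector about the world's x, y, z in degrees, then the opening, from -1 (shut) to 1 (fully open). In form: [[[x, y, z, rx, ry, rz, hand], ...]]. A call has 1 to 10 rows; each row is the pose to reach, as a shift and turn from the pose measured when the call began; what a row does not reach only later rows make up. A row lasts 1/8 s, in which the tool goes at most 62.5 mm and 10.7 degrees, less where a joint would pass 70% of its speed; a pose out of reach is approached as far as the arm can. A call with a gripper value outside its range is refused whole. The fingers move at their own pace and stop on an object; FORCE is the grip in N (left out, the last holds). Time passes only in rows, so rows that repeat a pose let the fingers close. It gives the time, the measured TCP pose, the force and the opening at its end, in the units of the state.
- read_state(): the state, without advancing time (a new reading comes with each control period).
- read_camera(name): name is "scene" or "top" or "wrist"; returns a dict with "frame" (420x560x3 uint8, red, green, blue), "depth" (420x560 float32, m along the optical axis (not along the pixel's ray), 0 where there is no reading), "intrinsics" (3x3 intrinsics, pixels), "world_to_cam" (4x4, takes a point from world to camera coordinates). Camera axes: x right, y up, looking along -z (the intrinsics and any distortion apply to the point x, -y, -z); pixel columns grow to the right and rows downward; lengths in m; the calibration is good to about 2 mm. A picture is of the moment at which its call begins.
- finish_job(): hands the job in, once; it reports no verdict.
The state is a dict: "t": time; "joints": joint angles; "qvel": joint speeds; "tau": joint torques, N m; "tcp_pos": TCP position; "eef_rot": TCP orientation; "contact_force": force on the tool from outside, world axes, zero at the start; "ft_torque": the same for the moment, N m; "gripper_width": finger opening in m.
Only numpy, scipy, OpenCV 4.12 (cv2) and the standard library are available. Lean on these libraries where they do the work, as an engineer would, in place of code of your own. Each camera call takes 0.05 s, during which the arm holds its last target. There are 200 camera calls.

## Task

Swing the medicine case's top tray fully up and aside by its grip bar, and pack every carton and bottle from the picking board into the compartment underneath, all on its floor (none on top of another). Then lower the tray fully back down over them and swing the hasp closed, flat over the tray's staple; do not disturb the scanner, the cup or the mouse.

Things in the scene. Friction and masses are not known exactly. Their poses are not given: they have to be found in the camera images.
- case: open grey plastic medicine case, fixed; origin under its centre at counter height. Outside 270 mm (own x) x 190 mm (own y), rim 85 mm high, walls 5 mm. A white shallow tray covers it, carried on steel swing arms along its short sides (own x = +-140 mm, outside the walls).
- compartment (a point): centre of the compartment's inner floor, 5 mm above the counter; axes of the case. The one compartment is 260 mm (x) by 180 mm (y) inside, 80 mm deep to the rim and to the underside of the lowered tray.
- arms (a joint): swing q of the tray's cantilever arms, rad: 0 = tray fully down on the case, 2.27 = fully raised, at its stop, beyond the case's own +y side, compartment clear. The tray stays level. Tray and arms weigh about 0.5 kg; let go, it sinks slowly, damped, to the end on its side of q = 1.13, and rests there.
- tray_grip (a point): centre of the tray's black grip bar: 100 mm (case x), 14 mm thick (y), 18 mm high, on end posts, 45 mm clear under it; tray 270 x 180, rim top 30 mm below the bar's centre. At q = 0: over the case's centre, 145 mm above the counter. After a swing q it is shifted 0.14*(cos 0.436 - cos(0.436+q)) m along case y and 0.14*(sin(0.436+q) - sin 0.436) m up. Axes of the case.
- hasp (a joint): steel hasp hinged at the middle of the case's own -y side, rad: 0 = closed, at its stop, flat over the tray's rim with the tray's staple in its slot; pi/2 = straight up; starts at 2.1 to 2.55, leaning away from the case. Stiff hinge: it stays where left; about 1 N at its bar moves it.
- hasp_hinge (a point): the hasp's hinge axis (parallel to the case's own x), at case own y = -100 mm, 121 mm above the counter, on a steel bracket 60 mm wide. Axes of the case.
- hasp_bar (a point): centre of the round dark bar at the hasp's free end, 12 mm in diameter, 60 mm long along the case's own x, 70 mm from the hinge. The hasp between hinge and bar is 40 mm wide and 4 mm thick.
- carton1_center (a point): centre (half-way up) of a white medicine carton with a blue band, 80 mm (own x) by 40 mm (own y) by 60 mm high (own z), about 0.12 kg, standing on the board at the start. Absent (None) in some runs.
- carton2_center (a point): centre (half-way up) of a white medicine carton with a blue band, 80 mm (own x) by 40 mm (own y) by 60 mm high (own z), about 0.12 kg, standing on the board at the start. Absent (None) in some runs.
- bottle1_center (a point): centre (half-way up) of an upright white pill bottle with a blue label: square body 48 x 48 mm (own x, y), 52 mm high, with a round cap 38 mm across and 18 mm high on it, 70 mm high in all along own z, about 0.13 kg, standing on the board at the start. Absent (None) in some runs.
- bottle2_center (a point): centre (half-way up) of an upright white pill bottle with a blue label: square body 48 x 48 mm (own x, y), 52 mm high, with a round cap 38 mm across and 18 mm high on it, 70 mm high in all along own z, about 0.13 kg, standing on the board at the start. Absent (None) in some runs.
- board: black rubber picking board, fixed, 250 x 250 x 6 mm, on which the cartons and bottles stand at the start; origin under its centre.
- scanner: bystander: handheld barcode scanner on its stand, 110 x 60 mm, 145 mm high; origin under it.
- pencup: bystander: blue cup, 76 mm across, 85 mm high; origin under it.
- mouse: bystander: black computer mouse, 105 x 60 x 38 mm; origin under it.
Things that resemble listed ones, but are neither listed nor needed, are in the scene too. What is shaped like the part that bears carton1_center but red is not meant.

How it is judged:
On the way, in this order (a step that is already met when the one before it is completed fails the run):
1. the tray is swung fully up and aside (value of joint arms above 2.1 rad), for 0.2 s.
2. every carton and bottle present lies in the compartment, with the tray still up (x of carton1_center in the frame of case between -0.13 and 0.13 m and y of carton1_center in the frame of case between -0.09 and 0.09 m and z of carton1_center in the frame of case between 0.005 and 0.06 m and x of carton2_center in the frame of case between -0.13 and 0.13 m and y of carton2_center in the frame of case between -0.09 and 0.09 m and z of carton2_center in the frame of case between 0.005 and 0.06 m and x of bottle1_center in the frame of case between -0.13 and 0.13 m and y of bottle1_center in the frame of case between -0.09 and 0.09 m and z of bottle1_center in the frame of case between 0.005 and 0.06 m and x of bottle2_center in the frame of case between -0.13 and 0.13 m and y of bottle2_center in the frame of case between -0.09 and 0.09 m and z of bottle2_center in the frame of case between 0.005 and 0.06 m and value of joint arms above 1.6 rad), for 0.2 s.
3. the tray is fully down again, with the hasp still open (x of carton1_center in the frame of case between -0.13 and 0.13 m and y of carton1_center in the frame of case between -0.09 and 0.09 m and z of carton1_center in the frame of case between 0.005 and 0.06 m and x of carton2_center in the frame of case between -0.13 and 0.13 m and y of carton2_center in the frame of case between -0.09 and 0.09 m and z of carton2_center in the frame of case between 0.005 and 0.06 m and x of bottle1_center in the frame of case between -0.13 and 0.13 m and y of bottle1_center in the frame of case between -0.09 and 0.09 m and z of bottle1_center in the frame of case between 0.005 and 0.06 m and x of bottle2_center in the frame of case between -0.13 and 0.13 m and y of bottle2_center in the frame of case between -0.09 and 0.09 m and z of bottle2_center in the frame of case between 0.005 and 0.06 m and value of joint arms below 0.04 rad and value of joint hasp above 0.3 rad), for 0.2 s.
4. the hasp is swung closed over the tray (value of joint arms below 0.04 rad and value of joint hasp below 0.08 rad), for 0.2 s.
At the end, for the whole second after the job is handed in: every carton and bottle present is at rest inside the compartment with its centre less than 60 mm above the counter, the tray is down (arms below 0.04 rad) and the hasp is closed (below 0.08 rad) (all of step 4 and x of carton1_center in the frame of case between -0.13 and 0.13 m and y of carton1_center in the frame of case between -0.09 and 0.09 m and z of carton1_center in the frame of case between 0.005 and 0.06 m and x of carton2_center in the frame of case between -0.13 and 0.13 m and y of carton2_center in the frame of case between -0.09 and 0.09 m and z of carton2_center in the frame of case between 0.005 and 0.06 m and x of bottle1_center in the frame of case between -0.13 and 0.13 m and y of bottle1_center in the frame of case between -0.09 and 0.09 m and z of bottle1_center in the frame of case between 0.005 and 0.06 m and x of bottle2_center in the frame of case between -0.13 and 0.13 m and y of bottle2_center in the frame of case between -0.09 and 0.09 m and z of bottle2_center in the frame of case between 0.005 and 0.06 m and velocity of joint each of hasp, arms below 0.1 rad/s and linear speed of each of carton1, carton2, bottle1, bottle2 below 0.03 m/s); the robot touches nothing.
It fails at once if the scanner, the cup or the mouse is moved by more than 30 mm (distance of any of scanner, pencup, mouse from where it was at the start of the episode above 0.03 m).
Of carton1, carton2, bottle1, bottle2 only 2 to 4 are there at a start; the rules pass over those that are not, and their reading is None.
At some moment in a run one of carton1, carton2, bottle1, bottle2 may be knocked a few centimetres aside while the robot is not near it.
Once in a run the grip may slacken for a moment while it holds something.
It also fails if it takes over 210 s, if anything falls off the work surface, if the arm or the gripper's body presses on something with over 40 N, if the wrist force passes 120 N, or if a joint passes its speed limit or range.

## Working session

There is one attempt and no reset: what is moved stays moved. The work goes in short steps, Python scripts to look and compute and a shell command to move; the robot and the scene stay as the last step left them, time stands still between calls to the robot, and variables do not carry over. Pictures are saved under pics/ and viewed, about 12 in all and at most 16, crops included, and the job is handed in when it is done.

```bash
ls; mkdir -p pics; cat > h.py <<'E'
import numpy as np, cv2
from bench import read_state, read_camera
def grab(name):
    c=read_camera(name); c['name']=name; return c
def save(c,fn): cv2.imwrite(fn,cv2.cvtColor(c['frame'],cv2.COLOR_RGB2BGR))
def cloud(c):
    d=c['depth'];K=c['intrinsics'];h,w=d.shape
    u,v=np.meshgrid(np.arange(w),np.arange(h))
    p=np.stack([(u-K[0,2])/K[0,0]*d,-(v-K[1,2])/K[1,1]*d,-d,np.ones_like(d)],-1)
    return (p@np.linalg.inv(c['world_to_cam']).T)[...,:3]
E
python3 - <<'E'
from h import *
s=read_state();print({k:np.round(v,3) for k,v in s.items()})
a=grab('top');b=grab('scene')
save(a,'pics/top0.png');save(b,'pics/scene0.png')
for c in(a,b): print(np.round(np.linalg.inv(c['world_to_cam']),3),c['intrinsics'])
E
```

```text
pics
{'t': np.float64(0.0), 'joints': array([-1.352,  0.092,  1.232, -0.   ,  1.82 , -0.057]), 'qvel': array([ 0.001,  0.   , -0.   ,  0.   , -0.001, -0.   ]), 'tau': array([ 2.0000e-03, -4.4645e+01, -4.0644e+01,  7.0000e-02,  2.9000e-02,
       -0.0000e+00]), 'tcp_pos': array([ 0.163, -0.577,  0.222]), 'eef_rot': array([-3.11 , -0.432,  0.   ]), 'contact_force': array([ 0.175, -1.193, -0.188]), 'ft_torque': array([ 0.017, -0.011,  0.001]), 'gripper_width': np.float64(0.087)}
[[-0.013  0.998 -0.056  0.478]
 [-1.    -0.013  0.004 -0.086]
 [ 0.003  0.056  0.998  1.123]
 [ 0.     0.     0.     1.   ]] [[441.27220621   0.         277.34022395]
 [  0.         441.27220621 210.16883989]
 [  0.           0.           1.        ]]
[[-0.739 -0.537  0.407  0.87 ]
 [ 0.674 -0.574  0.466  0.309]
 [-0.017  0.619  0.785  0.755]
 [ 0.     0.     0.     1.   ]] [[459.90939696   0.         273.55520911]
 [  0.         459.90939696 201.51297077]
 [  0.           0.           1.        ]]
```

View pics/top0.png

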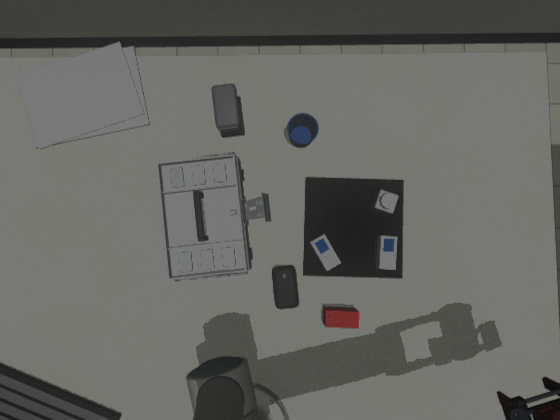

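View pics/scene0.png

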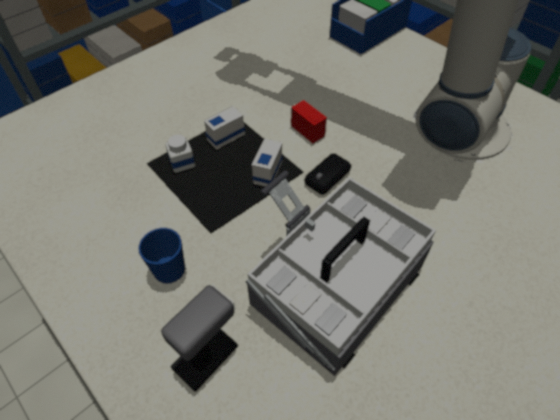

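The top view (image right is -y, up is +x) shows the case at about (204,216), with the black grip at (199,216) and the hasp bar at (266,208). The board is at (354,227). On it are cartons at (325,252) and (388,252) and one bottle at (387,202). The red decoy (341,318), mouse (286,286), cup (302,130) and scanner (227,108) stand around it.

```bash
cat >> h.py <<'E'
def rect(P):  # min area rect of xy pts (m)-> centre,size,angle of long side deg
    (c,s,a)=cv2.minAreaRect((P[:,:2]*1000).astype(np.float32))
    if s[0]<s[1]: s=s[::-1]; a+=90
    a=(a+90)%180-90
    return np.round(c,1),np.round(s,1),round(a,1)
def clean(m,area=25):
    n,l,st,_=cv2.connectedComponentsWithStats(m.astype(np.uint8))
    return [l==i for i in range(1,n) if st[i,4]>=area]
E
python3 - <<'E'
from h import *
for nm in('top','scene'):
    c=grab(nm);P=cloud(c);hsv=cv2.cvtColor(c['frame'],cv2.COLOR_RGB2HSV);X,Y,Z=P[...,0],P[...,1],P[...,2]
    print(nm)
    def rep(t,m,area=25):
        for k in clean(m,area): print(t,rect(P[k]),'z',np.round(np.percentile(Z[k],[5,50,95])*1000),k.sum())
    case=(X>.25)&(X<.68)&(Y>-.1)&(Y<.25)
    rep('grip',case&(Z>.136)&(Z<.17)&(hsv[...,2]<70))
    rep('tray',case&(Z>.088)&(Z<.122),300)
    rep('hasp',(Z>.1)&(X>.3)&(X<.6)&(Y<-.005)&(Y>-.12)&(hsv[...,2]<255),5)
    rep('board',(Z<.02)&(hsv[...,2]<60)&(Y<-.1),300)
    rep('items',(Z>.04)&(Y<-.12)&(X>.2)&(X<.6)&(X+0>0.25),40)
    rep('all',(Z>.025)&(X>.22)&(X<.85)&(Y>-.5)&(Y<.3),100)
E
```

```text
top
grip (array([522.9,  84.4]), array([109.7,  14.2]), 5.6) z [145. 154. 157.] 361
tray (array([523. ,  79.6]), array([283.8, 191.7]), 5.8) z [ 88.  92. 116.] 8185
hasp (array([519.2, -45.9]), array([91.5, 68.6]), 7.1) z [125. 156. 176.] 535
hasp (array([457.4,  -6.8]), array([135.4,  12.4]), 4.6) z [103. 115. 118.] 137
board (array([1302.3, -715.1]), array([1229. ,   24.3]), 89.9) z [-737. -691. -655.] 2940
board (array([ 496.3, -281.6]), array([249.6, 248.1]), 87.7) z [ 3.  6. 10.] 7721
items (array([ 555.9, -355.2]), array([49.9, 49.2]), 70.2) z [48. 62. 79.] 422
items (array([ 434.8, -203.3]), array([79.9, 40.2]), 29.2) z [62. 66. 70.] 593
items (array([ 432.5, -352.4]), array([79.9, 42.2]), -4.1) z [51. 66. 69.] 636
items (array([ 276. , -239.6]), array([79.6, 40.7]), 86.9) z [51. 60. 63.] 627
all (array([645. ,  -8.3]), array([362.2,  65. ]), 14.7) z [132. 145. 148.] 1143
all (array([ 628.7, -109.2]), array([295.8,  74. ]), -22.9) z [32. 70. 87.] 491
all (array([524.4,  48.1]), array([287.3, 257.3]), 5.5) z [ 86.  91. 153.] 10554
all (array([ 534.4, -232.6]), array([308.8,  61
[... 1275 characters left out ...]
array([ 557.9, -355.2]), array([50.3, 48. ]), 69.4) z [43. 60. 77.] 543
items (array([ 437. , -204.1]), array([82.2, 41. ]), 28.9) z [44. 65. 68.] 782
all (array([ 278.4, -240.8]), array([83. , 43.6]), 86.2) z [29. 58. 61.] 814
all (array([ 434. , -353.1]), array([81.9, 44.4]), -6.0) z [29. 62. 67.] 946
all (array([ 557.7, -354.9]), array([51. , 48.7]), 69.9) z [29. 57. 77.] 661
all (array([529.7, -24.7]), array([424.2, 289.9]), -88.2) z [ 53.  90. 149.] 21995
all (array([ 351. , -106.8]), array([100.8,  56.7]), 4.6) z [26. 29. 32.] 862
all (array([ 731.5, -153.1]), array([75. , 74.8]), 44.4) z [30. 63. 85.] 1611
all (array([771.4,  25. ]), array([102.3,  55.1]), 6.4) z [ 59. 144. 146.] 3352
```

```bash
python3 -m crank '[[[361,661,30,0,0,-10,1],[361,661,30,0,0,-10,1],[361,661,30,0,0,-10,1],[361,661,30,0,0,-10,1],[361,661,30,0,0,-10,1],[361,661,30,0,0,-10,1],[361,661,30,0,0,-10,1],[361,661,30,0,0,-10,1],[361,661,30,0,0,-10,1],[361,661,30,0,0,-10,1]]]' 30
```

```text
t: 1.45
tcp_pos: [0.4632, -0.0271, 0.2471]
eef_rot: [-3.137, -0.159, -0.001]
contact_force: [0.6, -0.9, -0.3]
gripper_width: 0.0877
```

```bash
python3 -m crank '[[[61,111,-20,0,0,0,1],[61,111,-20,0,0,0,1],[61,111,-60,0,0,0,1],[61,111,-90,0,0,0,1],[61,111,-121,0,0,0,1],[61,111,-121,0,0,0,1],[61,111,-121,0,0,0,-1],[61,111,-121,0,0,0,-1],[61,111,-121,0,0,0,-1],[61,111,-121,0,0,0,-1]]]' 40; python3 - <<'E'
import numpy as np
u=np.array([-np.sin(np.radians(5.7)),np.cos(np.radians(5.7))])
for q in np.linspace(0,2.27,20)[1:]:
    s=140*(np.cos(.436)-np.cos(.436+q)); print(np.round([*(s*u),140*(np.sin(.436+q)-np.sin(.436))],0))
E
```

```text
t: 2.7
tcp_pos: [0.5244, 0.0838, 0.1267]
eef_rot: [-3.137, -0.159, -0.003]
contact_force: [0.8, 0.5, 0.8]
gripper_width: 0.0515
[-1.  8. 15.]
[-2. 18. 28.]
[-3. 29. 41.]
[-4. 41. 52.]
[-5. 55. 61.]
[-7. 70. 69.]
[-9. 85. 75.]
[-10. 101.  79.]
[-12. 118.  81.]
[-13. 135.  81.]
[-15. 151.  79.]
[-17. 167.  75.]
[-18. 183.  69.]
[-20. 198.  61.]
[-21. 211.  52.]
[-22. 224.  41.]
[-23. 235.  28.]
[-24. 245.  15.]
[-25. 253.  -0.]
```

Still closing; finish the grasp.

```bash
python3 -m crank '[[[0,0,0,0,0,0,-1],[0,0,0,0,0,0,-1],[0,0,0,0,0,0,-1],[0,0,0,0,0,0,-1],[0,0,0,0,0,0,-1],[0,0,0,0,0,0,-1],[0,0,0,0,0,0,-1]]]' 40
```

```text
t: 3.58
tcp_pos: [0.5245, 0.0832, 0.1267]
eef_rot: [3.137, 0.158, 0.002]
contact_force: [0.4, -5.7, -0.8]
gripper_width: 0.0136
```

```bash
python3 -m crank '[[[-1,8,15,0,0,0,-1],[-2,18,28,0,0,0,-1],[-3,29,41,0,0,0,-1],[-4,41,52,0,0,0,-1],[-5,55,61,0,0,0,-1],[-7,70,69,0,0,0,-1],[-9,85,75,0,0,0,-1],[-10,101,79,0,0,0,-1],[-12,118,81,0,0,0,-1],[-12,118,81,0,0,0,-1]]]' 40
```

```text
t: 4.82
tcp_pos: [0.5125, 0.2032, 0.2075]
eef_rot: [-3.136, -0.162, -0.003]
contact_force: [2.8, 1.7, -2.4]
gripper_width: 0.0138
```

```bash
python3 -m crank '[[[-1,15,0,0,0,0,-1],[-3,31,-2,0,0,0,-1],[-5,47,-6,0,0,0,-1],[-6,63,-12,0,0,0,-1],[-8,78,-20,0,0,0,-1],[-9,91,-29,0,0,0,-1],[-10,104,-40,0,0,0,-1],[-11,115,-53,0,0,0,-1],[-12,125,-66,0,0,0,-1],[-13,132,-79,0,0,0,-1]]]' 40
```

```text
t: 6.08
tcp_pos: [0.4995, 0.3355, 0.1272]
eef_rot: [-3.137, -0.162, -0.003]
contact_force: [2.1, -5.5, -2.8]
gripper_width: 0.0138
```

```bash
python3 -m crank '[[[0,1,-3,0,0,0,-1],[0,1,-3,0,0,0,-1],[0,1,-3,0,0,0,-1]]]' 40; python3 - <<'E'
from h import *
s=read_state(); print(s['tcp_pos'],s['contact_force'],s['gripper_width'])
save(grab('scene'),'pics/scene1.png')
E
```

```text
t: 6.45
tcp_pos: [0.4996, 0.3358, 0.1265]
eef_rot: [-3.137, -0.16, -0.005]
contact_force: [-2.9, -9.1, 8.8]
gripper_width: 0.0138
[0.49960476 0.33582047 0.12649172] [-2.85470397 -9.12999159  8.78938164] 0.013816649830035978
```

View pics/scene1.png

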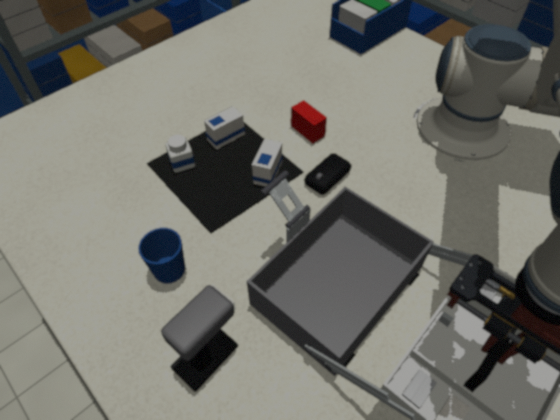

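The tray is at its stop, beside the case, and the compartment is clear. The items are unchanged: bottle (180,153), cartons (225,127) and (267,162). I'll release the bar and go to the nearest carton.

```bash
python3 -m crank '[[[0,0,0,0,0,0,1],[0,0,0,0,0,0,1],[0,0,0,0,0,0,1],[0,0,0,0,0,0,1],[0,0,30,0,0,0,1],[0,0,80,0,0,0,1],[0,0,130,0,0,0,1],[0,-20,140,0,0,0,1],[0,-80,140,0,0,0,1],[0,-120,140,0,0,0,1]]]'
```

```text
t: 7.75
tcp_pos: [0.4993, 0.2136, 0.2653]
eef_rot: [3.137, 0.16, 0.003]
contact_force: [0.4, 0.2, -0.5]
gripper_width: 0.0879
```

```bash
python3 -m crank '[[[-15,-60,0,0,0,6,1],[-30,-120,0,0,0,13,1],[-45,-180,0,0,0,20,1],[-60,-240,0,0,0,23,1],[-64,-300,0,0,0,23,1],[-64,-360,0,0,0,23,1],[-64,-410,-60,0,0,23,1],[-64,-418,-100,0,0,23,1],[-64,-418,-100,0,0,23,1],[-64,-418,-100,0,0,23,1]]]'; cat > look.py <<'E'
from h import *
s=read_state();R=cv2.Rodrigues(s['eef_rot'])[0]
print('tcp',np.round(s['tcp_pos']*1000,1),'jawang',round(np.degrees(np.arctan2(R[1,1],R[0,1]))%180,1),'w',s['gripper_width'],'f',np.round(s['contact_force'],1))
import sys
for nm in sys.argv[1:]:
    c=grab(nm);P=cloud(c);X,Y,Z=P[...,0],P[...,1],P[...,2]
    T=s['tcp_pos']
    m=(Z>.045)&(Z<.09)&(Y<-.13)&(Y>-.45)&(X>.33)&(X<.66)
    for k in clean(m,60): print(nm,rect(P[k]),'z',np.round(np.percentile(Z[k],[5,50,95])*1000),k.sum())
E
python3 look.py top wrist scene
```

```text
t: 9.0
tcp_pos: [0.4355, -0.2041, 0.1669]
eef_rot: [3.042, 0.782, 0.005]
contact_force: [-0.7, 0.9, 0.9]
gripper_width: 0.088
tcp [ 435.5 -204.1  166.9] jawang 118.8 w 0.08804619219352361 f [-0.7  0.9  0.9]
top (array([ 555.6, -355. ]), array([48.5, 48.2]), -19.1) z [53. 69. 79.] 407
top (array([ 457.8, -354.9]), array([39.7, 29.6]), 82.2) z [63. 66. 69.] 152
wrist (array([ 556.6, -356.9]), array([48. , 47.5]), 70.5) z [49. 67. 77.] 4332
wrist (array([ 435.9, -206.2]), array([80.2, 40. ]), 29.1) z [65. 66. 67.] 4829
wrist (array([ 451.2, -356.8]), array([45. , 41.4]), -4.7) z [50. 66. 68.] 2708
scene (array([ 434.7, -353.2]), array([81.4, 45. ]), -3.9) z [48. 65. 68.] 685
scene (array([ 558.1, -353.9]), array([49. , 48.1]), 70.1) z [48. 62. 77.] 504
scene (array([ 436.3, -204.5]), array([84. , 41.4]), 29.7) z [49. 65. 68.] 730
```

```bash
python3 -m crank '[[[0,-1,-50,0,0,0,1],[0,-1,-100,0,0,0,1],[0,-1,-137,0,0,0,1],[0,-1,-137,0,0,0,1],[0,-1,-137,0,0,0,-1],[0,-1,-137,0,0,0,-1],[0,-1,-137,0,0,0,-1],[0,-1,-137,0,0,0,-1],[0,-1,-137,0,0,0,-1],[0,-1,-137,0,0,0,-1]]]' 30
```

```text
t: 10.4
tcp_pos: [0.4365, -0.2052, 0.0315]
eef_rot: [3.039, 0.783, 0.009]
contact_force: [-0.0, 0.3, 1.8]
gripper_width: 0.0398
```

```bash
python3 -m crank '[[[0,0,0,0,0,0,-1],[0,0,0,0,0,0,-1],[0,0,0,0,0,0,-1],[0,0,0,0,0,0,-1],[0,0,30,0,0,0,-1],[0,0,80,0,0,0,-1],[0,0,130,0,0,0,-1],[0,0,180,0,0,0,-1],[0,0,220,0,0,0,-1],[0,0,220,0,0,0,-1]]]' 30; python3 - <<'E'
import numpy as np
a=np.radians(5.7)
for x,y in[(-80,12),(80,12),(0,12)]: print(x,524+x*np.cos(a)-y*np.sin(a),84.5+x*np.sin(a)+y*np.cos(a))
E
```

```text
t: 11.65
tcp_pos: [0.4375, -0.2057, 0.2551]
eef_rot: [3.035, 0.782, 0.016]
contact_force: [0.2, -0.4, -1.6]
gripper_width: 0.0399
-80 443.2037174061782 88.4950868600436
80 602.4126085999744 104.38624681902583
0 522.8081630030763 96.44066683953471
```

```bash
python3 -m crank '[[[2,60,0,0,0,-6,-1],[4,120,0,0,0,-12,-1],[6,180,0,0,0,-18,-1],[6,240,0,0,0,-23,-1],[6,294,0,0,0,-23,-1],[6,294,-50,0,0,-23,-1],[6,294,-100,0,0,-23,-1],[6,294,-100,0,0,-23,-1]]]' 30; python3 look.py
```

```text
t: 12.65
tcp_pos: [0.4401, 0.0881, 0.1485]
eef_rot: [3.127, 0.162, -0.006]
contact_force: [-0.7, -0.1, -0.2]
gripper_width: 0.0396
tcp [440.1  88.1 148.5] jawang 95.9 w 0.03959810799076503 f [-0.7 -0.1 -0.2]
```

```bash
python3 -m crank '[[[4,0,-40,0,0,0,-1],[4,0,-80,0,0,0,-1],[4,0,-110,0,0,0,-1],[4,0,-117,0,0,0,-1],[4,0,-117,0,0,0,-1],[4,0,-117,0,0,0,-1]]]' 30; python3 look.py
```

```text
t: 13.4
tcp_pos: [0.4454, 0.0882, 0.0337]
eef_rot: [3.127, 0.162, -0.0]
contact_force: [-0.2, -0.3, -1.4]
gripper_width: 0.0399
tcp [445.4  88.2  33.7] jawang 95.9 w 0.03987193381913827 f [-0.2 -0.3 -1.4]
```

```bash
python3 -m crank '[[[0,0,-2,0,0,0,1],[0,0,-2,0,0,0,1],[0,0,-2,0,0,0,1],[0,0,-2,0,0,0,1],[0,0,40,0,0,0,1],[0,0,100,0,0,0,1],[0,0,160,0,0,0,1],[0,0,215,0,0,0,1],[0,-50,220,0,0,-5,1],[0,-110,220,0,0,-10,1]]]' 30
```

```text
t: 14.65
tcp_pos: [0.4458, -0.0223, 0.2551]
eef_rot: [3.129, -0.111, 0.003]
contact_force: [1.0, -0.2, -1.2]
gripper_width: 0.088
```

```bash
python3 -m crank '[[[-2,-60,0,0,0,0,1],[-4,-120,0,0,0,0,1],[-6,-180,0,0,0,0,1],[-8,-240,-20,0,0,0,1],[-10,-300,-60,0,0,0,1],[-11,-331,-90,0,0,0,1],[-11,-331,-90,0,0,0,1],[-11,-331,-90,0,0,0,1]]]' 30;python3 look.py top wrist scene
```

```text
t: 15.65
tcp_pos: [0.4351, -0.3529, 0.1659]
eef_rot: [3.129, -0.111, 0.004]
contact_force: [-0.2, 0.3, -0.3]
gripper_width: 0.0876
tcp [ 435.1 -352.9  165.9] jawang 85.9 w 0.08757929597131263 f [-0.2  0.3 -0.3]
top (array([ 555.8, -355. ]), array([49.3, 48.8]), 71.7) z [52. 67. 78.] 409
wrist (array([ 557. , -358.2]), array([48.4, 47.9]), -19.7) z [56. 75. 77.] 4613
wrist (array([ 433.6, -355.9]), array([80.3, 40.1]), -4.8) z [65. 66. 68.] 4875
scene (array([ 434.5, -353.4]), array([82.6, 44.4]), -5.6) z [48. 65. 68.] 685
scene (array([ 557.9, -355. ]), array([50.9, 48.5]), 68.6) z [49. 63. 77.] 496
```

```bash
python3 -m crank '[[[-1,-1,-50,0,0,0,1],[-1,-1,-100,0,0,0,1],[-1,-1,-136,0,0,0,1],[-1,-1,-136,0,0,0,1],[-1,-1,-136,0,0,0,-1],[-1,-1,-136,0,0,0,-1],[-1,-1,-136,0,0,0,-1],[-1,-1,-136,0,0,0,-1],[-1,-1,-136,0,0,0,-1],[-1,-1,-136,0,0,0,-1]]]' 30
```

```text
t: 17.05
tcp_pos: [0.4348, -0.3538, 0.0316]
eef_rot: [3.127, -0.109, 0.007]
contact_force: [-0.0, 0.0, 1.0]
gripper_width: 0.0396
```

```bash
python3 -m crank '[[[0,0,0,0,0,0,-1],[0,0,0,0,0,0,-1],[0,0,0,0,0,0,-1],[0,0,0,0,0,0,-1],[0,0,30,0,0,0,-1],[0,0,80,0,0,0,-1],[0,0,130,0,0,0,-1],[0,0,180,0,0,0,-1],[0,0,220,0,0,0,-1],[0,0,220,0,0,0,-1]]]' 30
```

```text
t: 18.3
tcp_pos: [0.4357, -0.3545, 0.2554]
eef_rot: [3.123, -0.108, 0.015]
contact_force: [-0.2, -0.5, -1.8]
gripper_width: 0.0397
```

```bash
python3 -m crank '[[[20,55,0,0,0,0,-1],[40,110,0,0,0,2,-1],[60,165,0,0,0,4,-1],[80,220,0,0,0,6,-1],[100,275,0,0,0,8,-1],[120,330,0,0,0,10,-1],[140,385,0,0,0,10,-1],[160,440,0,0,0,10,-1],[166,459,-20,0,0,10,-1],[166,459,-60,0,0,10,-1]]]' 30; python3 look.py
```

```text
t: 19.55
tcp_pos: [0.6019, 0.1058, 0.1933]
eef_rot: [3.121, 0.168, 0.017]
contact_force: [-0.4, -0.6, -1.3]
gripper_width: 0.0397
tcp [601.9 105.8 193.3] jawang 96.2 w 0.039658910365431656 f [-0.4 -0.6 -1.3]
```

```bash
python3 -m crank '[[[0,0,-40,0,0,0,-1],[0,0,-80,0,0,0,-1],[0,0,-120,0,0,0,-1],[0,0,-155,0,0,0,-1],[0,0,-162,0,0,0,-1],[0,0,-162,0,0,0,-1],[0,0,-162,0,0,0,-1]]]' 30; python3 look.py
```

```text
t: 20.42
tcp_pos: [0.6009, 0.1052, 0.0297]
eef_rot: [3.121, 0.167, 0.014]
contact_force: [-0.6, 0.2, -1.2]
gripper_width: 0.0396
tcp [600.9 105.2  29.7] jawang 96.1 w 0.039625347960569754 f [-0.6  0.2 -1.2]
```

```bash
python3 -m crank '[[[0,0,0,0,0,0,1],[0,0,0,0,0,0,1],[0,0,0,0,0,0,1],[0,0,0,0,0,0,1],[0,0,40,0,0,0,1],[0,0,100,0,0,0,1],[0,0,160,0,0,0,1],[0,0,215,0,0,0,1],[0,-50,225,0,0,-5,1],[0,-110,225,0,0,-10,1]]]' 30
```

```text
t: 21.68
tcp_pos: [0.6016, -0.005, 0.2572]
eef_rot: [3.123, -0.106, 0.018]
contact_force: [0.7, -0.9, -0.0]
gripper_width: 0.088
```

```bash
python3 -m crank '[[[-6,-60,0,0,0,-5,1],[-12,-120,0,0,0,-10,1],[-20,-180,0,0,0,-16,1],[-28,-240,-20,0,0,-16,1],[-38,-300,-50,0,0,-16,1],[-44,-351,-85,0,0,-16,1],[-44,-351,-85,0,0,-16,1],[-44,-351,-85,0,0,-16,1]]]' 30;python3 look.py top wrist scene; python3 -c "
from h import *
save(grab('top'),'pics/top2.png')"
```

```text
t: 22.68
tcp_pos: [0.5575, -0.3559, 0.1721]
eef_rot: [3.077, -0.54, 0.014]
contact_force: [0.4, 0.1, 0.3]
gripper_width: 0.0877
tcp [ 557.5 -355.9  172.1] jawang 70.1 w 0.08773659374217159 f [0.4 0.1 0.3]
top (array([ 547.2, -344.3]), array([34.1, 24.4]), 70.3) z [48. 63. 79.] 153
wrist (array([ 557.5, -358.5]), array([48. , 47.3]), 70.4) z [55. 75. 77.] 3126
scene (array([ 558. , -354.2]), array([47.9, 47.7]), -19.4) z [49. 62. 77.] 500
```

View pics/top2.png

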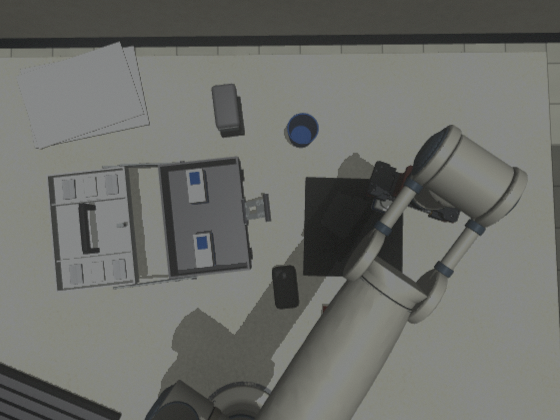

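The top view shows both cartons upright in the compartment at (196,186) and (203,250), with a gap at about (200,218). The tray is still up. Now the bottle.

```bash
python3 -m crank '[[[0,-1,-50,0,0,0,1],[0,-1,-100,0,0,0,1],[0,-1,-149,0,0,0,1],[0,-1,-149,0,0,0,1],[0,-1,-149,0,0,0,-1],[0,-1,-149,0,0,0,-1],[0,-1,-149,0,0,0,-1],[0,-1,-149,0,0,0,-1],[0,-1,-149,0,0,0,-1],[0,-1,-149,0,0,0,-1]]]' 30
```

```text
t: 24.12
tcp_pos: [0.5589, -0.3563, 0.0262]
eef_rot: [3.075, -0.536, 0.02]
contact_force: [-1.4, -0.2, 4.7]
gripper_width: 0.0478
```

```bash
python3 -m crank '[[[0,0,0,0,0,0,-1],[0,0,0,0,0,0,-1],[0,0,0,0,0,0,-1],[0,0,30,0,0,0,-1],[0,0,80,0,0,0,-1],[0,0,130,0,0,0,-1],[0,0,180,0,0,0,-1],[0,0,225,0,0,0,-1],[0,0,225,0,0,0,-1]]]' 30
```

```text
t: 25.25
tcp_pos: [0.56, -0.3568, 0.2556]
eef_rot: [3.072, -0.535, 0.031]
contact_force: [-0.2, -0.5, -1.3]
gripper_width: 0.0483
```

```bash
python3 -m crank '[[[-5,55,0,0,0,5,-1],[-10,110,0,0,0,10,-1],[-15,165,0,0,0,15,-1],[-20,220,0,0,0,20,-1],[-25,275,0,0,0,25,-1],[-30,330,0,0,0,25,-1],[-35,385,0,0,0,25,-1],[-37,440,0,0,0,25,-1],[-37,453,-20,0,0,25,-1],[-37,453,-60,0,0,25,-1]]]' 30; python3 look.py; python3 - <<'E'
from h import *
c=grab('wrist');P=cloud(c);X,Y,Z=P[...,0],P[...,1],P[...,2]
for k in clean((Z>.055)&(Z<.08)&(X>.4)&(X<.65)&(Y>.02)&(Y<.16),60): print(rect(P[k]),k.sum(),np.median(Z[k]))
save(c,'pics/w3.png')
E
```

```text
t: 26.5
tcp_pos: [0.5229, 0.0971, 0.1936]
eef_rot: [3.119, 0.146, 0.038]
contact_force: [-0.0, 0.1, -2.7]
gripper_width: 0.0478
tcp [522.9  97.1 193.6] jawang 95.3 w 0.047802478506849815 f [-0.   0.1 -2.7]
(array([648.2, 140.9]), array([38.4,  0.8]), -84.6) 337 0.06799185249768552
(array([600.2, 104.1]), array([79.9, 39.4]), 6.1) 4815 0.06533967658603773
```

View pics/w3.png

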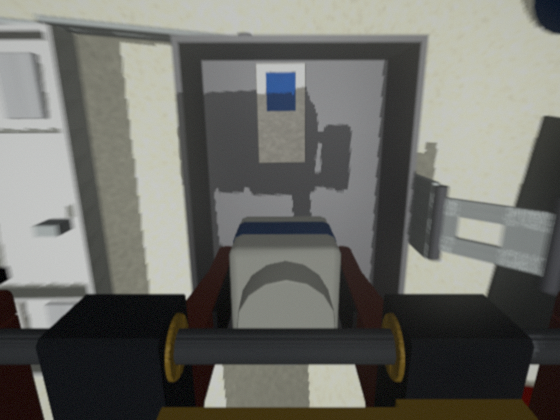

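The bottle is held square between the pads at (285,270). Carton 2 is at (280,115), well clear. Lowering.

```bash
python3 -m crank '[[[0,0,-40,0,0,0,-1],[0,0,-80,0,0,0,-1],[0,0,-120,0,0,0,-1],[0,0,-160,0,0,0,-1],[0,0,-168,0,0,0,-1],[0,0,-168,0,0,0,-1],[0,0,-168,0,0,0,-1]]]' 30; python3 look.py
```

```text
t: 27.42
tcp_pos: [0.5196, 0.0951, 0.0181]
eef_rot: [3.118, 0.143, 0.017]
contact_force: [-5.9, -0.7, 11.0]
gripper_width: 0.048
tcp [519.6  95.1  18.1] jawang 95.2 w 0.047960659594754325 f [-5.9 -0.7 11. ]
```

```bash
python3 -m crank '[[[0,0,3,0,0,0,-0.2],[0,0,3,0,0,0,0.4],[0,0,3,0,0,0,0.4],[0,0,3,0,0,0,0.7],[0,0,3,0,0,0,0.7],[0,0,50,0,0,0,0.7],[0,0,100,0,0,0,0.7],[0,0,160,0,0,0,0.7],[0,0,220,0,0,0,0.7],[0,0,240,0,0,0,0.7]]]' 30; python3 look.py; python3 - <<'E'
from h import *
for n in('wrist','scene'):
    c=grab(n);P=cloud(c);X,Y,Z=P[...,0],P[...,1],P[...,2]
    for k in clean((Z>.035)&(Z<.095)&(X>.4)&(X<.65)&(Y>.02)&(Y<.16),60): print(n,rect(P[k]),k.sum(),np.percentile(Z[k],[5,50,95]))
    save(c,f'pics/{n}4.png')
E
```

```text
t: 28.68
tcp_pos: [0.5206, 0.0953, 0.2634]
eef_rot: [3.119, 0.143, 0.028]
contact_force: [-0.5, 0.7, -0.2]
gripper_width: 0.0746
tcp [520.6  95.3 263.4] jawang 95.2 w 0.07455598973745957 f [-0.5  0.7 -0.2]
wrist (array([649.5, 141.4]), array([37.5,  3.5]), -84.8) 405 [0.03976027 0.07006573 0.08574609]
wrist (array([600.4, 103.9]), array([79.9, 39.9]), 6.3) 3179 [0.06400038 0.0653183  0.06665605]
wrist (array([518.2,  92.4]), array([47.6, 47.6]), 5.2) 1894 [0.04975081 0.0735363  0.07613609]
wrist (array([445.1,  86.9]), array([80.6, 39.7]), 5.8) 2492 [0.05030224 0.06523817 0.06652644]
scene (array([473.4,  90.6]), array([139.1,  48.7]), 5.0) 2016 [0.04070146 0.06421191 0.07546829]
scene (array([605.5, 120.5]), array([95. , 68.9]), 6.3) 1373 [0.0478085  0.06463309 0.06699856]
```

View pics/wrist4.png

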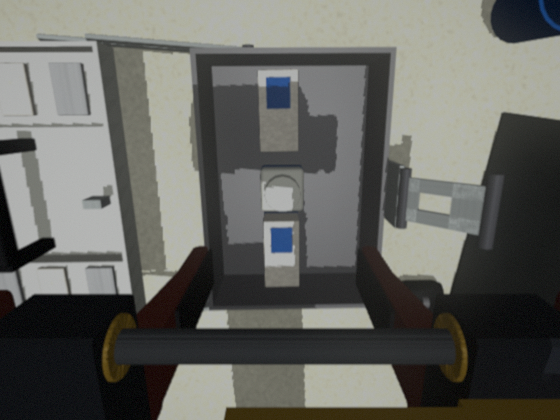

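All three stand upright on the floor: tops at 65, 74 and 65 mm, at (278,110), (282,187) and (282,250). Next I'll fetch the tray and level the tool.

```bash
cat > corr.py <<'E'
from h import *
from scipy.spatial.transform import Rotation as Ro
s=read_state();R=Ro.from_rotvec(s['eef_rot']);a=np.radians((95.7-90)/2)
D=Ro.from_rotvec(np.pi*np.array([np.cos(a),np.sin(a),0]))
print('corr',np.round(np.degrees((D*R.inv()).as_rotvec()),1), 'tcp',np.round(s['tcp_pos']*1000,1))
E
python3 corr.py; python3 - <<'E'
from h import *
for n in('wrist','top'):
    c=grab(n);P=cloud(c);X,Y,Z=P[...,0],P[...,1],P[...,2];v=c['frame'].max(-1)
    for k in clean((Z>.136)&(Z<.17)&(X>.4)&(X<.6)&(Y>.28)&(Y<.4)&(v<70),60): print(n,rect(P[k]),k.sum(),np.percentile(Z[k],[5,50,95]))
E
```

```text
corr [1.1 1.  0.5] tcp [520.6  95.3 261.7]
wrist (array([484. , 325.7]), array([81. , 11.1]), -1.1) 1133 [0.13878459 0.14581167 0.15381193]
```

```bash
python3 -m crank '[[[-5,50,0,1.1,1,0.5,1],[-10,110,0,1.1,1,0.5,1],[-15,170,0,1.1,1,0.5,1],[-21,225,0,1.1,1,0.5,1],[-21,240,-20,1.1,1,0.5,1],[-21,240,-50,1.1,1,0.5,1],[-21,240,-50,1.1,1,0.5,1]]]' 30; python3 corr.py; python3 - <<'E'
from h import *
for n in('wrist','top'):
    c=grab(n);P=cloud(c);X,Y,Z=P[...,0],P[...,1],P[...,2];v=c['frame'].max(-1)
    for k in clean((Z>.125)&(Z<.17)&(X>.4)&(X<.6)&(Y>.28)&(Y<.4)&(v<70),60): print(n,rect(P[k]),k.sum(),np.percentile(Z[k],[5,50,95]))
E
```

```text
t: 29.75
tcp_pos: [0.4971, 0.3336, 0.2015]
eef_rot: [3.133, 0.157, -0.023]
contact_force: [-0.2, -0.5, -0.7]
gripper_width: 0.0876
corr [ 0.3 -0.8 -0. ] tcp [497.1 333.6 201.5]
wrist (array([498.8, 334.6]), array([111.6,  13.7]), 5.5) 3302 [0.14954555 0.15385187 0.15509608]
top (array([456.1, 332.5]), array([26.8, 14.6]), 5.1) 116 [0.13323698 0.15283475 0.15726048]
```

```bash
python3 -m crank '[[[2,2,-30,0.3,-0.8,0,1],[2,2,-60,0.3,-0.8,0,1],[2,2,-75,0.3,-0.8,0,1],[2,2,-75,0.3,-0.8,0,1],[2,2,-75,0.3,-0.8,0,-1],[2,2,-75,0.3,-0.8,0,-1],[2,2,-75,0.3,-0.8,0,-1],[2,2,-75,0.3,-0.8,0,-1],[2,2,-75,0.3,-0.8,0,-1],[2,2,-75,0.3,-0.8,0,-1]]]' 40
```

```text
t: 31.1
tcp_pos: [0.5004, 0.3361, 0.1312]
eef_rot: [-3.134, -0.156, -0.009]
contact_force: [0.0, 0.6, 0.6]
gripper_width: 0.0315
```

```bash
python3 -m crank '[[[0,0,0,0,0,0,-1],[0,0,0,0,0,0,-1],[0,0,0,0,0,0,-1],[0,0,0,0,0,0,-1],[0,0,0,0,0,0,-1],[0,0,0,0,0,0,-1],[0,0,0,0,0,0,-1]]]' 40
```

```text
t: 31.98
tcp_pos: [0.5004, 0.3358, 0.1311]
eef_rot: [-3.135, -0.155, -0.009]
contact_force: [0.0, -3.1, -0.2]
gripper_width: 0.0137
```

```bash
python3 -m crank '[[[1,-8,15,0,0,0,-1],[2,-18,28,0,0,0,-1],[3,-29,41,0,0,0,-1],[4,-42,52,0,0,0,-1],[5,-55,61,0,0,0,-1],[7,-70,69,0,0,0,-1],[8,-86,75,0,0,0,-1],[10,-102,79,0,0,0,-1],[12,-118,81,0,0,0,-1],[12,-118,81,0,0,0,-1]]]' 40
```

```text
t: 33.22
tcp_pos: [0.5123, 0.2158, 0.2119]
eef_rot: [-3.137, -0.152, -0.007]
contact_force: [0.4, -1.3, -6.2]
gripper_width: 0.0138
```

```bash
python3 -m crank '[[[2,-17,0,0,0,0,-1],[3,-34,-2,0,0,0,-1],[5,-50,-6,0,0,0,-1],[7,-66,-12,0,0,0,-1],[8,-81,-21,0,0,0,-1],[9,-95,-30,0,0,0,-1],[10,-107,-41,0,0,0,-1],[11,-118,-54,0,0,0,-1],[12,-128,-67,0,0,0,-1],[13,-135,-80,0,0,0,-1]]]' 40
```

```text
t: 34.48
tcp_pos: [0.5254, 0.0831, 0.1315]
eef_rot: [-3.131, -0.155, -0.008]
contact_force: [2.2, 15.0, -7.2]
gripper_width: 0.0136
```

```bash
python3 -m crank '[[[0,2,-1,0,0,0,-1],[0,2,-1,0,0,0,1],[0,2,-1,0,0,0,1],[0,2,-1,0,0,0,1],[0,2,-1,0,0,0,1],[0,2,-1,0,0,0,1],[0,2,50,0,0,0,1],[0,2,110,0,0,0,1],[0,2,140,0,0,0,1],[0,2,140,0,0,0,1]]]' 30; python3 corr.py; python3 - <<'E'
from h import *
for n in('wrist','scene','top'):
    c=grab(n);P=cloud(c);v=c['frame'].max(-1)
    Q=P-[.524,.0845,0];a=np.radians(5.7);x=Q[...,0]*np.cos(a)+Q[...,1]*np.sin(a);y=-Q[...,0]*np.sin(a)+Q[...,1]*np.cos(a);Z=Q[...,2]
    for t,m in(('grip',(Z>.136)&(Z<.17)&(abs(x)<.08)&(abs(y)<.05)&(v<70)),('tray',(Z>.105)&(Z<.122)&(abs(x)<.15)&(abs(y)<.098)),('hasp',(Z>.1)&(Z<.2)&(abs(x)<.05)&(y<-.09)&(y>-.2))):
        for k in clean(m,50): print(n,t,[np.round(np.percentile(q[k],[2,50,98])*1000) for q in(x,y,Z)],k.sum())
    save(c,f'pics/{n}5.png')
E
```

```text
t: 35.72
tcp_pos: [0.5263, 0.0853, 0.2747]
eef_rot: [-3.131, -0.155, -0.017]
contact_force: [-0.6, 0.9, -0.4]
gripper_width: 0.0877
corr [-0.4  0.6  0. ] tcp [526.3  85.3 274.7]
wrist grip [array([-53.,   6.,  54.]), array([-9., -2.,  4.]), array([149., 154., 155.])] 1948
wrist tray [array([137., 139., 141.]), array([-50., -44., -39.]), array([105., 107., 110.])] 63
wrist tray [array([137., 139., 141.]), array([-89., -84., -77.]), array([105., 107., 110.])] 67
wrist tray [array([-135.,   44.,  134.]), array([-92.,  11.,  87.]), array([106., 114., 116.])] 7233
wrist tray [array([-28.,   0.,  27.]), array([-98., -98., -97.]), array([105., 113., 122.])] 252
wrist tray [array([-4.,  3.,  4.]), array([-83., -71., -67.]), array([113., 117., 122.])] 53
wrist tray [array([-67., -65., -64.]), array([-87., -49., -13.]), array([105., 110., 111.])] 362
wrist hasp [array([-29.,   1.,  29.]), array([-157., -132.,  -91.]), array([106., 152., 175.])] 5094
scene grip [array([-52.,   8.,  55.]), array([-7.,  2.,  6.]), array([139., 153., 156.])] 639
scene tray [array([-134.,   20.,  135.]), array([-96.,  -1.,  89.]), array([105., 113., 118.])] 2943
scene tray [array([46., 55., 56.]), array([-7.,  2.,  6.]), array([106., 113., 121.])] 57
scene hasp [array([-27.,   2.,  29.]), array([-155., -124.,  -95.]), array([106., 145., 174.])] 1205
top grip [array([-0., 18., 35.]), array([-7., -1.,  7.]), array([146., 154., 157.])] 116
top grip [array([-55., -38., -20.]), array([-7., -1.,  7.]), array([143., 154., 157.])] 121
top tray [array([-137.,   -7.,  137.]), array([-90., -70.,  30.]), array([106., 115., 119.])] 614
top tray [array([-135.,  -84.,  -30.]), array([72., 87., 90.]), array([106., 115., 119.])] 160
top hasp [array([-29.,  -2.,  25.]), array([-157., -132.,  -96.]), array([123., 156., 177.])] 534
```

View pics/wrist5.png

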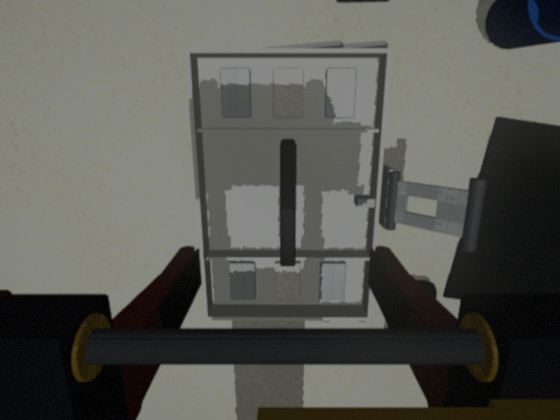

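View pics/scene5.png

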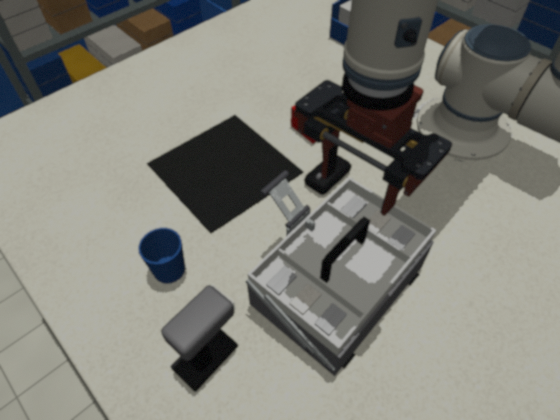

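The tray is down (bar top at 154 mm, rim at 115 mm), the board is empty and the bystanders haven't moved. The hasp bar is at case y -151 mm, z 169 mm, which gives q ≈ 2.38.

```bash
python3 -m crank '[[[5,-50,0,-0.4,0.6,0,-1],[11,-110,0,-0.4,0.6,0,-1],[16,-165,0,-0.4,0.6,0,-1],[17,-192,0,-0.4,0.6,0,-1],[17,-192,0,-0.4,0.6,0,-1],[17,-192,-50,-0.4,0.6,0,-1],[17,-192,-90,-0.4,0.6,0,-1],[17,-192,-113,-0.4,0.6,0,-1],[17,-192,-113,-0.4,0.6,0,-1]]]' 30; python3 corr.py; python3 - <<'E'
from h import *
T=read_state()['tcp_pos']*1000
for q in np.arange(2.39,.95,-.12):
    y=-100+70*np.cos(q)-20;z=121+70*np.sin(q)-(8 if q>1.6 else 5)
    print(round(q,2),np.round(np.array([524-.0993*y,84.5+.995*y,z])-T))
E
```

```text
t: 37.0
tcp_pos: [0.5404, -0.1051, 0.153]
eef_rot: [-3.135, -0.158, 0.022]
contact_force: [-1.3, 0.1, 0.2]
gripper_width: 0.0021
corr [-0.1 -0.8 -0.1] tcp [ 540.4 -105.1  153. ]
2.39 [ 1. 19.  8.]
2.27 [ 0. 25. 14.]
2.15 [-1. 32. 19.]
2.03 [-1. 39. 23.]
1.91 [-2. 47. 26.]
1.79 [-3. 55. 28.]
1.67 [-4. 63. 30.]
1.55 [-5. 72. 33.]
1.43 [-5. 80. 32.]
1.31 [-6. 88. 31.]
1.19 [-7. 96. 28.]
1.07 [ -8. 104.  24.]
0.95 [ -9. 111.  20.]
```

```bash
python3 -m crank '[[[1,10,8,0,0,0,-1],[1,19,9,0,0,0,-1],[0,25,14,0,0,0,-1],[-1,32,19,0,0,0,-1],[-1,39,23,0,0,0,-1],[-2,47,26,0,0,0,-1],[-3,55,28,0,0,0,-1],[-4,63,30,0,0,0,-1],[-5,72,33,0,0,0,-1],[-5,72,33,0,0,0,-1]]]' 30; cat > hasp.py <<'E'
from h import *
s=read_state();T=s['tcp_pos']*1000;d=T-[524,84.5,0]
print('tcp',np.round(T,1),'case',np.round([.995*d[0]+.0993*d[1],-.0993*d[0]+.995*d[1],T[2]],1),'f',np.round(s['contact_force'],1),s['t'])
for n in('scene','top'):
    c=grab(n);P=cloud(c)
    Q=P-[.524,.0845,0];a=np.radians(5.7);x=Q[...,0]*np.cos(a)+Q[...,1]*np.sin(a);y=-Q[...,0]*np.sin(a)+Q[...,1]*np.cos(a);Z=Q[...,2]
    e=(abs(x)>.021)&(abs(x)<.03)&(Z>.118)&(Z<.205)&(y>-.18)&(y<-.015)
    for k in clean(e,5): print(n,[np.round(np.percentile(q[k],[2,50,98])*1000) for q in(x,y,Z)],k.sum())
    save(c,f"pics/{n}_{s['t']:.0f}.png")
E
python3 hasp.py
```

```text
t: 38.25
tcp_pos: [0.5352, -0.0321, 0.1859]
eef_rot: [-3.135, -0.16, 0.023]
contact_force: [-0.0, -0.1, 1.0]
gripper_width: 0.0004
tcp [535.2 -32.1 185.9] case [  -0.4 -117.1  185.9] f [-0.  -0.1  1. ] 38.25
scene [array([-29., -25., -21.]), array([-104.,  -98.,  -95.]), array([190., 195., 198.])] 29
scene [array([23., 28., 30.]), array([-105.,  -99.,  -94.]), array([187., 195., 198.])] 52
scene [array([-28., -25., -22.]), array([-102.,  -98.,  -96.]), array([119., 125., 126.])] 17
scene [array([21., 26., 28.]), array([-105.,  -99.,  -96.]), array([119., 124., 127.])] 32
```

```bash
python3 -m crank '[[[-1,9,0,0,0,0,-1],[-2,17,-1,0,0,0,-1],[-3,25,-3,0,0,0,-1],[-4,33,-6,0,0,0,-1],[-4,40,-10,0,0,0,-1],[-4,40,-10,0,0,0,-1],[-4,37,20,0,0,0,-1],[-4,37,40,0,0,0,-1],[-4,37,40,0,0,0,-1]]]' 30; python3 hasp.py
```

```text
t: 39.48
tcp_pos: [0.532, 0.0041, 0.2276]
eef_rot: [-3.135, -0.159, 0.018]
contact_force: [1.2, 0.3, 0.3]
gripper_width: 0.0003
tcp [532.    4.1 227.6] case [ -0.  -80.8 227.6] f [1.2 0.3 0.3] 39.475
scene [array([-30., -25., -21.]), array([-66., -59., -54.]), array([178., 183., 184.])] 34
scene [array([-29., -25., -22.]), array([-105., -101.,  -98.]), array([123., 125., 126.])] 15
scene [array([21., 27., 30.]), array([-66., -60., -55.]), array([174., 182., 185.])] 56
scene [array([21., 26., 29.]), array([-105., -100.,  -96.]), array([118., 123., 127.])] 32
```

```bash
python3 -m crank '[[[-2,24,0,0,0,0,-1],[-2,25,-30,0,0,0,-1],[-3,28,-46,0,0,0,-1],[-3,33,-54,0,0,0,-1],[-4,39,-62,0,0,0,-1],[-4,43,-71,0,0,0,-1],[-5,47,-80,0,0,0,-1],[-5,50,-90,0,0,0,-1],[-5,50,-98,0,0,0,-1],[-5,50,-98,0,0,0,-1]]]' 30; python3 hasp.py
```

```text
t: 40.83
tcp_pos: [0.5259, 0.0543, 0.1288]
eef_rot: [-3.134, -0.158, 0.023]
contact_force: [-6.0, 2.6, 13.5]
gripper_width: 0.0002
tcp [525.9  54.3 128.8] case [ -1.1 -30.3 128.8] f [-6.   2.6 13.5] 40.825
scene [array([-29., -24., -21.]), array([-105., -102.,  -96.]), array([120., 125., 127.])] 15
scene [array([21., 26., 28.]), array([-105.,  -99.,  -96.]), array([118., 124., 127.])] 31
scene [array([-30., -27., -23.]), array([-29., -27., -25.]), array([122., 126., 129.])] 14
scene [array([21., 27., 30.]), array([-36., -30., -25.]), array([119., 127., 130.])] 51
```

```bash
python3 -m crank '[[[0,0,-3,0,0,0,-1],[0,0,-4,0,0,0,-1],[0,0,-4,0,0,0,-1]]]' 30
```

```text
t: 41.3
tcp_pos: [0.5261, 0.0543, 0.1286]
eef_rot: [-3.133, -0.157, 0.019]
contact_force: [-8.3, 3.1, 18.7]
gripper_width: 0.0007
```

```bash
python3 -m crank '[[[0,0,30,0,0,0,-1],[0,0,80,0,0,0,-1],[0,0,130,0,0,0,-1],[0,60,150,0,0,0,-1],[-50,90,150,0,0,0,-1],[-100,100,150,0,0,0,-1],[-130,100,150,0,0,0,-1],[-130,100,150,0,0,0,-1]]]' 30; python3 hasp.py; python3 - <<'E'
from h import *
for n in('scene','top'):
    c=grab(n);P=cloud(c)
    Q=P-[.524,.0845,0];a=np.radians(5.7);x=Q[...,0]*np.cos(a)+Q[...,1]*np.sin(a);y=-Q[...,0]*np.sin(a)+Q[...,1]*np.cos(a);Z=Q[...,2]
    for lo in range(-105,-15,10):
        k=(abs(x)<.019)&(abs(x)>.014)&(y*1000>lo)&(y*1000<lo+10)&(Z>.05)&(Z<.15)
        if k.sum()>3: print(n,lo,np.round(np.median(Z[k])*1000,1),end=' ')
    f=cv2.resize(c['frame'][200:360,220:450] if n=='scene' else c['frame'][140:300,140:310],None,fx=3,fy=3,interpolation=2)
    cv2.imwrite(f'pics/fin_{n}.png',f[...,::-1])
E
```

```text
t: 42.3
tcp_pos: [0.3953, 0.154, 0.2785]
eef_rot: [-3.133, -0.157, 0.018]
contact_force: [-0.3, 0.5, -0.6]
gripper_width: 0.0003
tcp [395.3 154.  278.5] case [-121.2   81.9  278.5] f [-0.3  0.5 -0.6] 42.3
scene [array([-29., -25., -21.]), array([-105., -100.,  -96.]), array([122., 125., 126.])] 22
scene [array([22., 26., 28.]), array([-105., -100.,  -96.]), array([119., 124., 126.])] 28
scene [array([-30., -25., -21.]), array([-36., -30., -25.]), array([124., 128., 130.])] 33
scene [array([21., 27., 30.]), array([-36., -30., -25.]), array([119., 126., 131.])] 51
top [array([22., 24., 27.]), array([-104., -100.,  -96.]), array([120., 126., 128.])] 13
top [array([22., 25., 28.]), array([-36., -30., -24.]), array([124., 128., 131.])] 18
top [array([-29., -26., -21.]), array([-104.,  -99.,  -96.]), array([121., 126., 130.])] 17
top [array([-30., -25., -21.]), array([-41., -31., -24.]), array([121., 127., 134.])] 24
scene -105 124.7 scene -95 120.0 scene -85 121.9 scene -75 121.8 scene -65 121.6 scene -55 122.0 scene -45 122.0 scene -35 125.2 top -105 126.7 top -95 122.4 top -85 123.2 top -75 123.9 top -65 124.3 top -55 123.9 top -45 124.2 top -35 129.1 top -25 89.1
```

View pics/fin_scene.png

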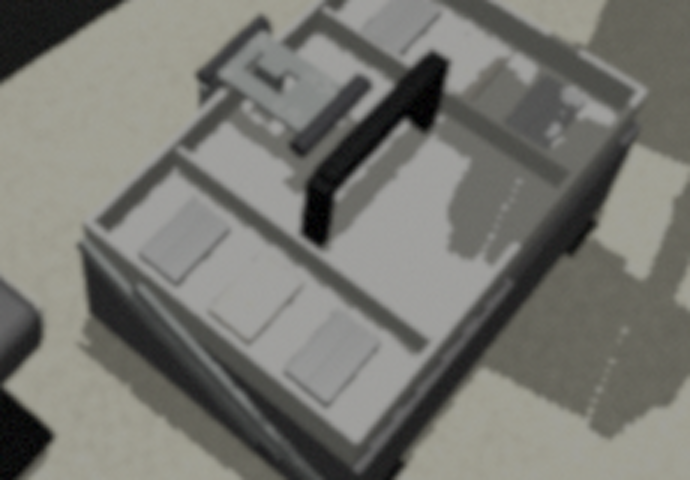

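The hasp lies flat over the rim: the plate slopes at most about 0.02 rad, and the staple is in its slot at about (275,72) in the crop. The arm is clear, so I'm handing in.

```bash
python3 - <<'E'
from h import *
c=grab('scene');P=cloud(c);X,Y,Z=P[...,0],P[...,1],P[...,2]
for t,m in(('cup',(Z>.03)&(X>.66)&(X<.8)&(Y<-.1)&(Y>-.22)),('scan',(Z>.05)&(X>.7)&(X<.86)&(Y>-.05)&(Y<.1)),('mouse',(Z>.025)&(Z<.045)&(X>.28)&(X<.42)&(Y<-.05)&(Y>-.15))):
    for k in clean(m,100): print(t,rect(P[k]))
from bench import finish_job
print(read_state()['contact_force']); print(finish_job())
E
```

```text
cup (array([ 731.8, -153.8]), array([75.5, 74.3]), -88.5)
scan (array([770.9,  25.3]), array([103. ,  54.5]), 6.7)
mouse (array([ 351.5, -107.5]), array([101.3,  55.2]), 5.6)
[-0.10225736 -0.22301736 -0.24814043]
the job is handed in; nothing more can be done
None
```

The job is done and handed in at about 42 s of the 210 s allowed; the system gave no verdict. I swung the tray up to its stop and packed everything on the board: two cartons and one bottle, as the second bottle was absent. Then I lowered the tray and pressed the hasp closed with the shut fingers.

**Items:** with the tray up, all three stood upright on the compartment floor, with tops at about 65, 74 and 65 mm. I could not see them again once the tray was down.

**Tray:** after lowering, the rim was at about 115 mm and the top of the grip bar at 154 mm, which matches fully down.

**Hasp:** it lies flat over the rim with the staple in its slot. The top camera gave a slope of about 0.02 rad and the scene camera about 0, against the 0.08 limit.

**Bystanders:** the scanner, cup and mouse are within about 1 mm of where they started. The arm was clear of everything at the end.

**Disagreements:** the two cameras differed by about 2 mm. The TCP height was up to 9 mm off the commanded value in some moves, including the bottle's placing, where the contact force reached about 11 N. None of this had a visible effect.

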